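# Fetch a glass vial from under a low shelf with a reacher

## Task

Take the orange-and-black reacher by its grip, slide its open jaws under the low wire shelf and squeeze its trigger so that the jaws close gently on the amber vial standing there, held down by a sprung bar. Squeeze enough to draw the vial out but not so hard that its thin glass cracks (12 N on a jaw), stand it upright on the round yellow mat, let it go and back the reacher clear of the vial, leaving it on the bench. Never touch the vial with the robot, do not bang the shelf, and leave the green vial, the bottles and the foam rack alone.

Things in the scene. Friction and masses are not known exactly. Their poses are not given: they have to be found in the camera images.
- reacher_grip (a point): Centre of the reacher's grip, 34 mm above the bench. Axes: +x along the reacher to the jaws, +y to the trigger side, +z up. Grip is 60 mm across: black handle plate with outer face at y = -30 mm (60 mm long, bench to 62 mm high) and orange trigger plate with outer face at y = +30 mm (44 mm long, 12 to 56 mm above the bench). Take it from above, a finger on each plate.
- reacher_jaws (a point): Point mid-way between the open jaw pads, 225 mm ahead (+x) of the grip centre, 18 mm above the bench; axes as the grip's. Pads 32 mm long in x, 8 to 26 mm above the bench, 44 mm apart when open; jaws end 16 mm ahead of this point, about 64 mm wide over the outside when open; free throat about 50 mm long behind it.
- reacher: The whole reacher (about 0.2 kg, 320 mm long, heaviest near the grip), lying flat; it can be slid about on the bench; pressed down hard, it drags and friction eats the squeeze. Origin on its underside below the grip centre, same axes. When fingers that close evenly squeeze the trigger, its body shifts sideways by half the travel, so that the jaws close evenly about the gripper's centre line.
- trigger (a joint): Trigger travel in m: 0 released (jaws open) to 0.026 squeezed. Return spring 5 N at the start, 6.5 N at 14 mm. Each mm closes the jaws 1 mm; force beyond the spring's comes out at the jaws one for one. The vial is met at about 14 mm.
- fixed_jaw: The jaw fixed to the reacher, on its -y side; origin and axes as reacher.
- moving_jaw: The jaw that swings, on the reacher's +y side; its origin is its pivot, 155 mm ahead of the grip centre and 22 mm to +y.
- amber_vial_center (a point): Centre, 19 mm above its underside, of the amber glass vial with white cap to be fetched: upright, 30 mm in diameter, 38 mm high, about 60 g. It stands in one of two places under the shelf. Its glass cracks if a jaw presses with more than 12 N; the sprung bar makes it take 2 to 5 N to pull out, so each jaw should press with about 4 to 9 N.
- amber_vial: The same vial; origin at the centre of its underside, z up.
- green_vial: A like vial of green glass with blue cap, to be left where it is; origin at the centre of its underside.
- mouth (a point): Middle of the low wire shelf's open side, on the bench. Axes: +x straight in under the shelf, y along the open side. Opening 62 mm high, 262 mm wide, 190 mm deep, no back panel. Vials stand 60 to 105 mm inside, near y = +55 or -55 mm. The reacher goes in along +x.
- riser: The low wire shelf (steel wires in front, blue board behind), fixed, 190 mm deep, 280 mm wide, 68 mm high, on four corner posts; origin on the bench 75 mm inside the open side's middle, axes as mouth. Under it two sprung steel bars (8 mm wide, running in x from 30 to 145 mm inside, at y = +55 and -55 mm) press with about 2.5 N on the vials' caps, 38 mm above the bench (36 mm when free).
- mat: Thin flat round yellow mat, 90 mm in diameter, fixed on the bench in front of the shelf's open side; origin at its centre.
- bottle_a: Amber bottle (48 mm diameter, 95 mm high) standing on the shelf; leave alone.
- bottle_b: White jar (48 mm diameter, 80 mm high) standing on the shelf; leave alone.
- foam_rack: White foam tube rack (85 x 135 x 50 mm) beyond the reacher; leave alone.

How it is judged:
By the outcome, as a careful person would: the job done as asked, in the order asked, and still so for the second after the job is handed in, with the robot touching nothing.
It also fails if it takes over 72 s, if anything falls off the work surface, if the arm or the gripper's body presses on something with over 40 N, if the wrist force passes 120 N, or if a joint passes its speed limit or range.

## Robot

A 6-joint arm with a two-finger parallel gripper is mounted at the origin on the work surface. World frame = base frame: x ahead of the robot, y to its left, z up, the work surface at z = 0. Lengths are in m, angles in degrees, forces in N, time in s.
With the tool pointing down it reaches from about 0.375 to 0.75 m from the base axis. Payload 9 kg.
Tool frame: the origin (TCP) lies where the fingers leave the gripper's body, on its centre line; the fingertips stand 73 mm ahead of it and the grasp point (between the pads) lies 54 mm ahead of it (robot.tip_reach is the distance from the TCP to the fingertips, in m); z points along the fingers, y is the direction in which the jaws open and shut (so a half turn about z gives the same grasp; the last joint's range is limited). The gripper opens to 85 mm and grips with 20 to 120 N. Pads are 22 mm wide; open, the fingers measure 114 mm over their backs; the gripper's body (76 mm by 85 mm) begins 54 mm behind the grasp point. The pads swing forward as they close: fully open they stand 13 mm farther back than shut.
Start: joints at [-86.671, 5.964, 5.575, 89.605, 0, 77.527], TCP at [0.163, -0.577, 0.304] pointing down, gripper open.
Joint ranges: [-171.21, 171.21], [-48.23, 106.86], [-62.78, 66.21], [-105.2, 120.99], [-86.42, 89.51], [-180, 180]. Speed limits (degrees/s): [127.2, 127.2, 147.25, 180, 180, 180].

## Interface

Orientations are given as [roll, pitch, yaw] about the fixed x, y, z axes, in that order (R = Rz(yaw) Ry(pitch) Rx(roll)).
In Python, from plant import robot gives the robot as it stands. Calls block until the motion is done:
- robot.move_pose(position, orientation): joint-space move of the TCP to a pose.
- robot.line_to(position, vel=0.15, rotation=None, guard=None): straight line of the TCP; rotation=None keeps the orientation; vel is the mean speed in m/s. With guard (N) it stops when the force on the tool has changed by that much, and returns True; else False.
- robot.goto_joints(angles): joint-space move.
- robot.set_gripper(opening): finger opening in m; the grip force is fixed at half the most; returns when the fingers have stopped.
- robot.pause(seconds).
- robot.ik(position, orientation): joint angles nearest the present ones, or None.
- robot.observe(): the state.
- robot.grab_frame(name): name is "side" or "top"; returns the picture (384x512x3 uint8, blue, green, red); there is no depth.
- robot.get_calibration(name): a dict with "vertical_fov" (degrees; the focal length in pixels is half the picture's height over the tangent of half this angle, whatever the lens; pixels are square), "cx", "cy" (the principal point, pixels), "k1" (the pictures are not rectified: a ray, as slopes to the right and down, at radius r is drawn at 1 + k1 r^2 times it, then the intrinsics apply), "rvec" (rotation vector, rad) and "tvec" (3), from world to camera coordinates, as OpenCV has them. Camera axes: x right, y down, z forward; pixel columns grow to the right and rows downward; lengths in m; the calibration is good to about 2 mm. A picture is of the moment at which its call begins. get_calibration takes no time and is no camera call.
A pose or a line that the arm cannot do raises robot.IKError and nothing moves.
- robot.job_done(): hands the job in, once; it reports no verdict.
The state is a dict: "time": time; "q": joint angles; "qvel": joint speeds; "joint_torque": joint torques, N m; "tool_pos": TCP position; "tcp_rot": TCP orientation; "ft_force": force on the tool from outside, world axes, zero at the start; "torque": the same for the moment, N m; "gripper_width": finger opening in m.
Only numpy, scipy, OpenCV 4.12 (cv2) and the standard library are available. Lean on these libraries where they do the work, as an engineer would, in place of code of your own. Each camera call takes 0.05 s, during which the arm holds its last target. There are 200 camera calls.

## Working session

There is one attempt and no reset: what is moved stays moved. The work goes in short steps, each a Python script; the robot and the scene stay as the last script left them, time stands still between calls to the robot, and variables do not carry over. Pictures are saved under pics/ and viewed, about 8 in all and at most 12, crops included, and the job is handed in when it is done.

```bash
mkdir -p pics; ls
python3 - <<'E'
from plant import robot
import cv2
for n in("top","side"):
    cv2.imwrite(f"pics/{n}0.png",robot.grab_frame(n)); print(n,robot.get_calibration(n))
o=robot.observe();print(o["time"],o["tcp_rot"],o["gripper_width"])
E
```

```text
pics
top {'vertical_fov': 49.09325981572152, 'cx': 252.02533561985516, 'cy': 193.77698990486263, 'k1': 0.013922632862362663, 'rvec': array([ 2.16713856, -2.1307036 ,  0.09852501]), 'tvec': array([0.00152862, 0.60983668, 1.01255347])}
side {'vertical_fov': 48.81094526060366, 'cx': 254.2980174377566, 'cy': 189.60089392211668, 'k1': -0.04173409975107633, 'rvec': array([ 0.92108271, -2.46050645,  1.07182594]), 'tvec': array([0.4315446 , 0.3176847 , 0.71544924])}
0.1 [-1.79931505e+02 -1.53234880e-02  1.58029380e+01] 0.0854445789656771
```

View pics/top0.png

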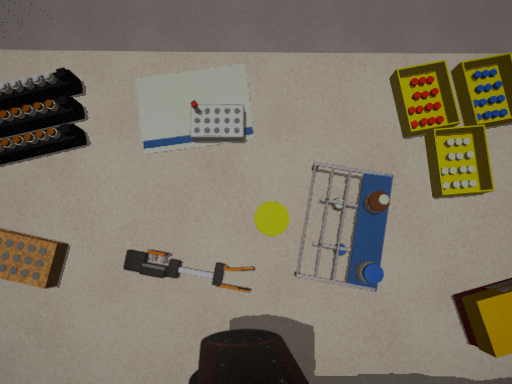

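View pics/side0.png

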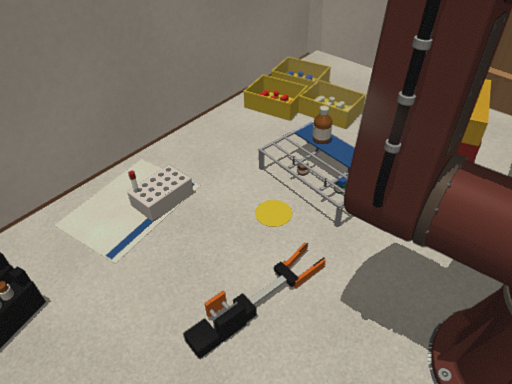

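The white-capped amber vial seems to be at top px (338,204), the blue-capped green one at (342,250), the mat at (271,218), the reacher at (125–255, 250–290). I'll zoom in to measure them.

```bash
cat > h.py <<'E'
import numpy as np, cv2
from plant import robot
def K(c): 
    f=192/np.tan(np.radians(c["vertical_fov"]/2)); return np.array([[f,0,c["cx"]],[0,f,c["cy"]],[0,0,1]]),np.array([c["k1"],0,0,0,0.])
def p2w(n,px,z):
    c=robot.get_calibration(n);k,d=K(c);R=cv2.Rodrigues(c["rvec"])[0];o=-R.T@c["tvec"]
    u=cv2.undistortPointsIter(np.array([[px]],float),k,d,None,None,(3,50,1e-9))[0,0] if 0 else cv2.undistortPoints(np.array([[px]],float),k,d)[0,0]
    r=R.T@np.array([u[0],u[1],1]);return o+r*(z-o[2])/r[2]
def w2p(n,P):
    c=robot.get_calibration(n);k,d=K(c);return cv2.projectPoints(np.atleast_2d(np.array(P,float)),c["rvec"],c["tvec"],k,d)[0][:,0]
E
python3 - <<'E'
from h import *
a=cv2.imread("pics/top0.png")
c1=cv2.resize(a[235:305,115:265],None,fx=5,fy=5,interpolation=cv2.INTER_CUBIC)   #750x350
c2=cv2.resize(a[155:300,290:400],None,fx=4,fy=4,interpolation=cv2.INTER_CUBIC)   #440x580
cv2.imwrite("pics/c1.png",c1);
s=cv2.imread("pics/side0.png"); c3=cv2.resize(s[105:230,250:360],None,fx=3.2,fy=4*.8,interpolation=cv2.INTER_CUBIC)
w=np.zeros((580,800,3),np.uint8);w[:,:440]=c2;w[:c3.shape[0],448:800]=c3[:,:352];cv2.imwrite("pics/c2.png",w)
h=cv2.cvtColor(a,cv2.COLOR_BGR2HSV);m=cv2.inRange(h,(25,150,100),(35,255,255));m[:,:240]=0;m[:,300:]=0
M=cv2.moments(m,True);print("mat",p2w("top",(M["m10"]/M["m00"],M["m01"]/M["m00"]),0))
E
```

```text
mat [ 0.55161903 -0.03772464  0.        ]
```

View pics/c1.png

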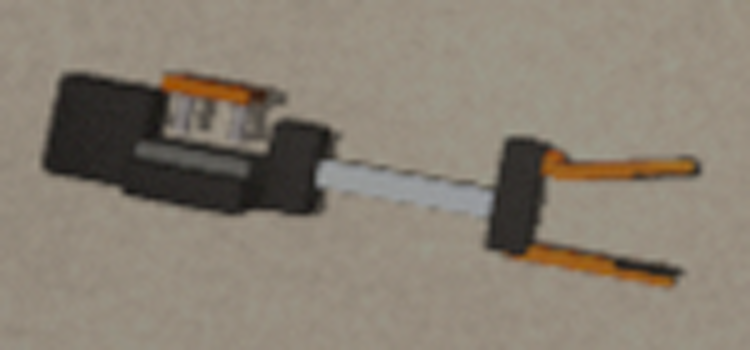

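View pics/c2.png

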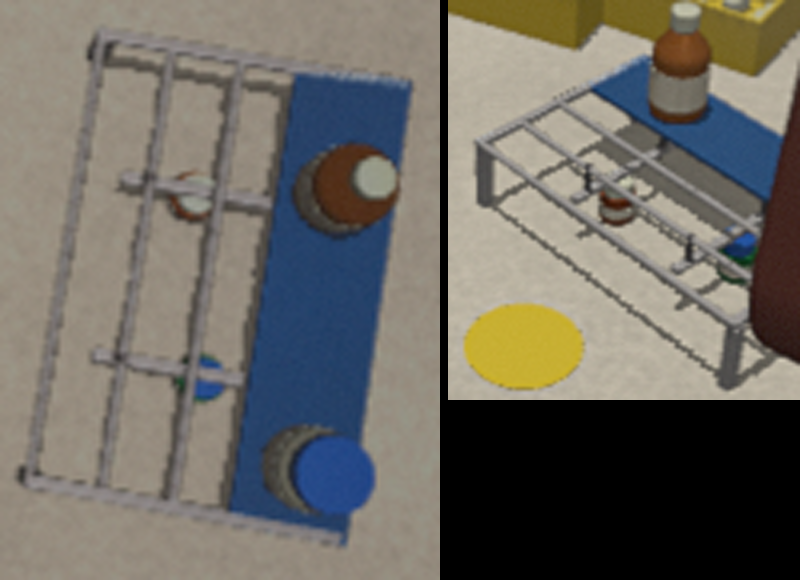

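```bash
cat > fit.py <<'E'
from h import *
from scipy.optimize import least_squares
def fit2(L,px,x0,n="top"):
    L=np.array(L);px=np.array(px)
    def W(p,L=L):
        c,s=np.cos(p[2]),np.sin(p[2]);return np.c_[p[0]+c*L[:,0]-s*L[:,1],p[1]+s*L[:,0]+c*L[:,1],L[:,2]]
    r=least_squares(lambda p:(w2p(n,W(p))-px).ravel(),x0,loss="soft_l1");return r.x,(w2p(n,W(r.x))-px).round(1)
E
python3 - <<'E'
from fit import *
c1=lambda u,v:(115-.4+u/5,235-.4+v/5); c2=lambda u,v:(290-.37+u/4,155-.37+v/4)
L=[(.241,-.022,.026),(.241,.022,.026),(-.022,.03,.056),(.022,.03,.056),(-.03,-.03,.062),(.03,-.03,.062)]
px=[c1(683,267),c1(700,173),c1(166,74),c1(251,88),c1(122,193),c1(245,212)]
x,r=fit2(L,px,(.47,.1,-1.6));print("reacher",x,np.degrees(x[2]),r.tolist())
c,s=np.cos(x[2]),np.sin(x[2]);print("jaws",x[0]+.225*c,x[1]+.225*s)
# riser corners in mouth frame: x from 0? outer front corners, top z=.068
L=[(0,.14,.068),(0,-.14,.068),(.19,.14,.068),(.19,-.14,.068)]
px=[c2(97,38),c2(27,478),c2(411,80),c2(345,543)]
y,r=fit2(L,px,(.55,-.1,-1.6));print("mouth",y,np.degrees(y[2]),r.tolist())
c,s=np.cos(y[2]),np.sin(y[2])
for nm,p in(("amber",c2(190,196)),("green",c2(202,379))):
    P=p2w("top",p,.036);d=P[:2]-y[:2];print(nm,P,"mouth fr",d@[c,s],d@[-s,c])
P=p2w("side",(250+618/3.2-140-.3,105+203/3.2),.02);d=P[:2]-y[:2];print("amber side",P,d@[c,s],d@[-s,c])
m=np.array([.5516,-.0377])-y[:2];print("mat mf",m@[c,s],m@[-s,c])
E
```

```text
reacher [ 0.43617676  0.24429928 -1.71653734] -98.35034483417971 [[0.3, -0.4], [-0.1, 0.4], [-0.2, -0.5], [0.6, -0.3], [-0.2, 0.2], [-0.3, 0.6]]
jaws 0.4035009949829952 0.021684602147689025
mouth [ 0.55012297 -0.11674664 -1.72599517] -98.89223862001683 [[0.2, -3.1], [-0.8, 2.2], [0.1, -0.6], [0.3, 0.5]]
amber [ 0.58843907 -0.19907449  0.036     ] mouth fr 0.07541556855511085 0.05058152929580158
green [ 0.47641452 -0.20572328  0.036     ] mouth fr 0.09930080951767423 -0.05906882474259798
amber side [ 0.58414761 -0.19960273  0.02      ] 0.07660081475259972 0.04642330530132355
mat mf -0.07832487951893596 -0.010759475280195838
```

```bash
cat >> h.py <<'E'
G=np.array([.4362,.2443]);YR=-98.35
MO=np.array([.5501,-.1167]);YM=-98.9
D=np.array([np.cos(np.radians(YM)),np.sin(np.radians(YM))]);A=np.array([.588,-.199]);MAT=np.array([.5516,-.0377])
ZT=.089
E
python3 - <<'E'
from h import *
print("rack px->w",p2w("top",(191,137),.05),p2w("top",(244,138),.05))
for off in(0,180):
  for nm,p,z,y in(("g",G,.25,YR),("g",G,ZT,YR),("vial",A-.225*D,ZT,YM),("out",A-.345*D,ZT,YM),("mat",MAT-.225*D,ZT,YM),("back",MAT-.305*D,.25,YM)):
    q=robot.ik([*p,z],[180,0,y+off]);print(off,nm,p,None if q is None else np.round(q,1))
E
```

```text
rack px->w [0.74901072 0.16716959 0.05      ] [0.74810617 0.03413505 0.05      ]
0 g [0.4362 0.2443] [ 14.2 -11.9 -17.3  84.6   0.  -67.4]
0 g [0.4362 0.2443] [ 14.2  -7.1 -30.   67.1   0.  -67.4]
0 vial [0.62280984 0.02329097] [ -9.9  14.2  -7.9  67.9   0.  -91. ]
0 out [0.64137508 0.14184615] [  1.1  19.7  -1.3  69.    0.  -80. ]
0 mat [0.58640984 0.18459097] [  5.3  12.7  -9.5  67.7   0.  -75.8]
0 back [0.59878667 0.26362776] [ 12.3  15.3  10.4  85.1   0.  -68.8]
180 g [0.4362 0.2443] [ 14.2 -11.9 -17.3  84.6   0.  112.6]
180 g [0.4362 0.2443] [ 14.2  -7.1 -30.   67.1   0.  112.6]
180 vial [0.62280984 0.02329097] [-9.9 14.2 -7.9 67.9  0.  89. ]
180 out [0.64137508 0.14184615] [  1.1  19.7  -1.3  69.    0.  100. ]
180 mat [0.58640984 0.18459097] [  5.3  12.7  -9.5  67.7   0.  104.2]
180 back [0.59878667 0.26362776] [ 12.3  15.3  10.4  85.1   0.  111.2]
```

Run:
```python
from h import *
r=robot;O=[180,0,YR+180]
r.move_pose([*G,.22],O); print(r.line_to([*G,ZT],vel=.12,guard=8))
for w in(.066,.062,.060,.058):
    r.set_gripper(w);o=r.observe();print(w,round(o["gripper_width"],5),o["ft_force"].round(2) if hasattr(o["ft_force"],"round") else o["ft_force"],round(o["time"],1))
a=r.grab_frame("top");b=r.grab_frame("side");cv2.imwrite("pics/t1.png",a);cv2.imwrite("pics/s1.png",np.hstack([a[200:340,100:300].repeat(2,0).repeat(2,1),b[200:340,150:350].repeat(2,0).repeat(2,1)]))
```

```text
False
0.066 0.06585 [-0.06  0.42 -0.37] 4.7
0.062 0.06223 [-0.8  -0.17  0.99] 4.9
0.06 0.05983 [-3.21  0.65  3.25] 5.2
0.058 0.05834 [-3.97  0.22  4.42] 5.4
```

View pics/s1.png

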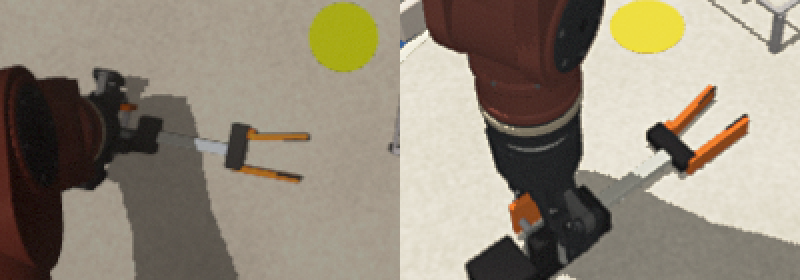

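The reacher is gripped about centrally, with the trigger lightly preloaded and the jaws open. I'll relieve the downward press and slide it to a position in front of the shelf.

Run:
```python
from h import *
r=robot
f=lambda s:print(s,np.round(r.observe()["ft_force"],2),np.round(r.observe()["gripper_width"],5),round(r.observe()["time"],1))
p=r.observe()["tool_pos"]
for dz in(.001,.002):
    r.line_to([p[0],p[1],p[2]+dz],vel=.02);f(dz)
z=p[2]+.002
S=A-.355*D
r.line_to([*S,z],vel=.12,rotation=[180,0,YM+180]);r.pause(.2);f("out")
a=r.grab_frame("top");b=r.grab_frame("side");cv2.imwrite("pics/t2r.png",a);cv2.imwrite("pics/s2r.png",b)
cv2.imwrite("pics/t2.png",cv2.resize(a[150:300,180:380],None,fx=4,fy=4,interpolation=cv2.INTER_CUBIC))
print(r.observe()["tool_pos"],S)
```

```text
0.001 [ 0.71 -0.34 -2.78] 0.05796 5.7
0.002 [ 0.34  0.27 -1.48] 0.058 6.0
out [-0.23  0.46 -1.74] 0.05789 8.2
[0.64283217 0.15182705 0.09136684] [0.64292219 0.15172575]
```

View pics/t2.png

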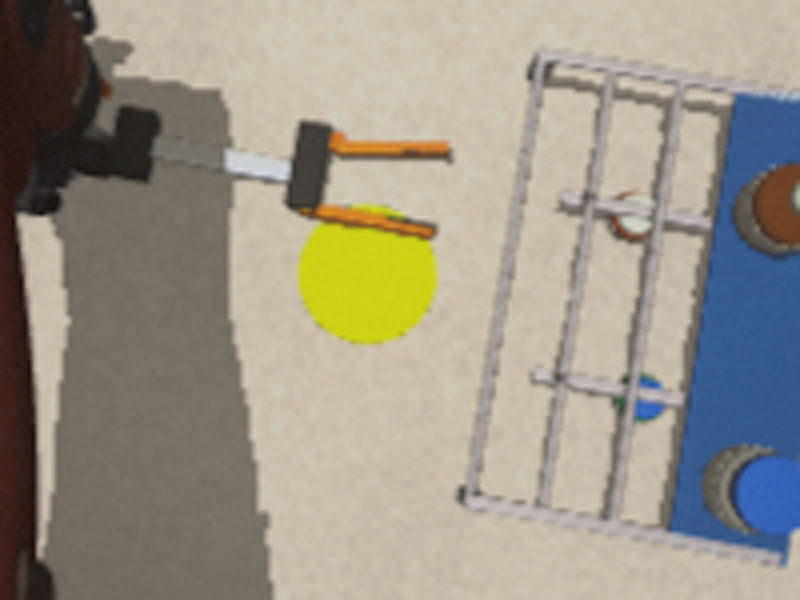

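Run:
```python
from h import *
c=lambda u,v:p2w("top",(180-.37+u/4,150-.37+v/4),.026)[:2]
a,b=c(437,227),c(451,157)
m=(a+b)/2;N=np.array([-D[1],D[0]])
print("gap",np.linalg.norm(a-b)*1e3,"mid",m,"pred tip",A-.355*D+.241*D)
V=p2w("top",(180-.37+634/4,150-.37+216/4),.036)[:2];print("vial",V)
print("lateral vial-mid mm",(V-m)@N*1e3,"along",(V-m)@D*1e3)
s=[c(155,147),c(288,168)]; d=s[1]-s[0];print("shaft heading",np.degrees(np.arctan2(d[1],d[0])))
e=[c(318,213),c(437,237)]; d=e[1]-e[0];print("fixed jaw heading",np.degrees(np.arctan2(d[1],d[0])))
h=[c(303,122),c(287,208)];e=h[0]-h[1];print("head heading",np.degrees(np.arctan2(e[1],e[0]))-90)
g=[c(541,58),c(470,495)]
```

```text
gap 45.089918618646095 mid [ 0.60270141 -0.08492335] pred tip [ 0.60563698 -0.08637258]
vial [ 0.58847894 -0.2015325 ]
lateral vial-mid mm 3.9894193049463453 along 117.40551745287033
shaft heading -98.15020972998477
fixed jaw heading -100.53049465878921
head heading -99.43508375756241
```

Run:
```python
from h import *
r=robot;N=np.array([-D[1],D[0]])
f=lambda s:print(s,np.round(r.observe()["ft_force"],2),np.round(r.observe()["gripper_width"],5),round(r.observe()["time"],1))
p=r.observe()["tool_pos"];z=p[2];S=np.array(p[:2])+.0035*N
r.line_to([*S,z],vel=.03);f("shift")
print("guard",r.line_to([*(S+.131*D),z],vel=.07,guard=6));r.pause(.2);f("in")
print((np.array(r.observe()["tool_pos"][:2])-S)@D)
a=r.grab_frame("top");b=r.grab_frame("side");cv2.imwrite("pics/t3r.png",a);cv2.imwrite("pics/s3r.png",b)
cv2.imwrite("pics/t3.png",np.hstack([cv2.resize(a[160:300,260:360],None,fx=4,fy=4,interpolation=cv2.INTER_CUBIC),cv2.resize(b[120:260,250:350],None,fx=4,fy=4,interpolation=cv2.INTER_CUBIC)]))
```

```text
shift [-0.1  -0.5  -2.51] 0.05808 8.6
guard False
in [-0.37 -0.2  -2.27] 0.05846 10.8
0.1308352135200628
```

View pics/t3.png

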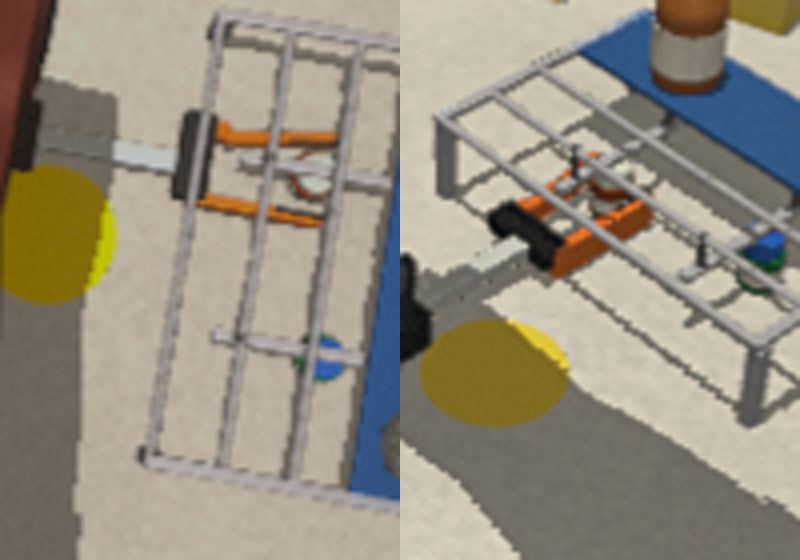

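The vial sits midway between the jaws, at crop px (312,178) with the jaws at about 145 and 215. I'll squeeze in small steps and watch the averaged width against the command.

```bash
cat >> h.py <<'E'
def av(n=12):
    w=[];F=[]
    for _ in range(n):
        robot.pause(.02);o=robot.observe();w.append(o["gripper_width"]);F.append(o["ft_force"])
    return np.mean(w),np.mean(F,0)
def sq(c):
    robot.set_gripper(c);w,F=av();dz=0
    if F[2]>0.5 or F[2]<-3:
        p=robot.observe()["tool_pos"];dz=.0006*np.sign(F[2]);robot.line_to([p[0],p[1],p[2]+dz],vel=.02);w,F=av()
    print(f"cmd {c*1e3:.2f} w {w*1e3:.2f} diff {(w-c)*1e3:.2f}",F.round(2),dz,round(robot.observe()["time"],1));return w,F
E
python3 - <<'E'
from h import *
for c in(.058,.056,.054,.052,.050,.049,.048,.047): sq(c)
E
```

```text
cmd 58.00 w 58.08 diff 0.08 [-0.25 -0.09 -2.05] 0 11.3
cmd 56.00 w 56.10 diff 0.10 [-0.12 -0.06 -1.94] 0 11.7
cmd 54.00 w 54.18 diff 0.18 [-0.2   0.21 -2.24] 0 12.2
cmd 52.00 w 52.13 diff 0.13 [ 0.07 -0.15 -2.03] 0 12.6
cmd 50.00 w 50.02 diff 0.02 [ 0.15 -0.08 -2.29] 0 13.0
cmd 49.00 w 49.07 diff 0.07 [ 0.21 -0.39 -1.77] 0 13.4
cmd 48.00 w 48.17 diff 0.17 [ 0.02 -0.51 -1.35] 0 13.8
cmd 47.00 w 47.13 diff 0.13 [ 0.09  0.02 -2.09] 0.0006 14.7
```

Run:
```python
from h import *
for c in(.0465,.046,.0456,.0452):
    w,F=sq(c)
    w,F=av(25);print("   ",round((w-c)*1e3,3),F.round(2))
    if w-c>.0005: break
```

```text
cmd 46.50 w 46.56 diff 0.06 [ 0.24 -0.18 -2.03] 0 15.1
    0.083 [ 0.3  -0.23 -2.11]
cmd 46.00 w 46.12 diff 0.12 [ 0.42  0.05 -2.08] 0 15.9
    0.066 [ 0.44 -0.19 -1.97]
cmd 45.60 w 45.73 diff 0.13 [ 0.64 -0.42 -1.88] 0 16.8
    0.077 [ 0.53 -0.45 -2.01]
cmd 45.20 w 45.33 diff 0.13 [ 0.53 -0.31 -1.99] 0 17.6
    0.154 [ 0.45 -0.29 -1.91]
```

```bash
cat >> h.py <<'E'
def pull(d,v=.02):
    p0=np.array(robot.observe()["tool_pos"]);robot.line_to([*(p0[:2]-d*D),p0[2]],vel=v);w,F=av(15)
    print("pull",d,"F along D",round(F[:2]@D,2),F.round(2),"w",round(w*1e3,2),round(robot.observe()["time"],1));return F[:2]@D
E
python3 - <<'E'
from h import *
for c in(.045,.0448,.0446):
    robot.set_gripper(c);w,F=av(25);print(c,"   ",round((w-c)*1e3,3),F.round(2))
    if w-c>.00025: break
pull(.002);pull(.003)
E
```

```text
0.045     0.206 [ 0.23 -0.17 -1.86]
0.0448     0.293 [ 0.16  0.13 -1.91]
pull 0.002 F along D 1.86 [-0.1  -1.87 -1.88] w 45.03 19.8
pull 0.003 F along D 0.71 [-0.39 -0.66 -1.67] w 45.02 20.3
```

Run:
```python
from h import *
pull(.005)
r=robot;a0=cv2.imread("pics/t3r.png");a=r.grab_frame("top");b=r.grab_frame("side");b0=cv2.imread("pics/s3r.png");cv2.imwrite("pics/t4r.png",a);cv2.imwrite("pics/s4r.png",b)
k=lambda i,y,x:cv2.resize(i[y:y+50,x:x+65],None,fx=6,fy=6,interpolation=cv2.INTER_CUBIC)
cv2.imwrite("pics/t4.png",np.vstack([np.hstack([k(a0,180,300),k(b0,145,275)]),np.hstack([k(a,180,300),k(b,145,275)])]))
```

```text
pull 0.005 F along D -0.53 [-0.32  0.59 -1.44] w 45.02 21.0
```

View pics/t4.png

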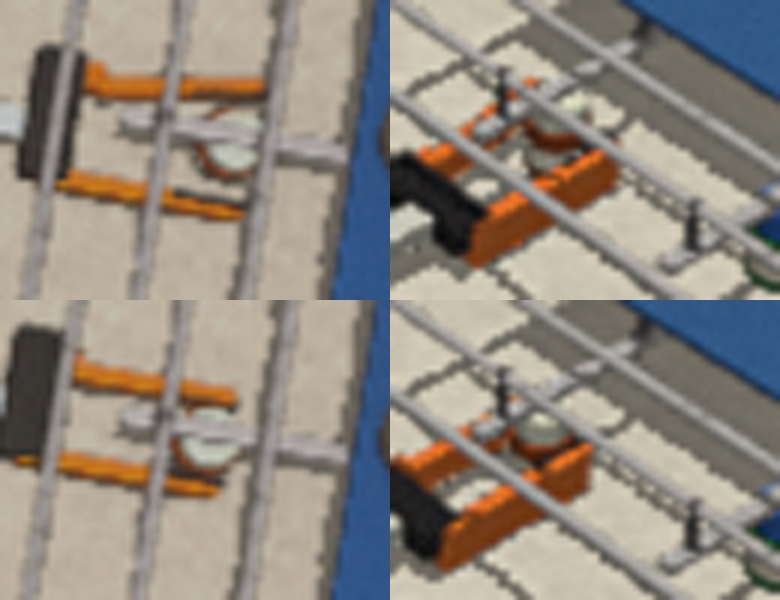

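The vial moved about 4.3 px (~10 mm) with the jaws and didn't slip. I'll draw it out and carry it onto the mat.

Run:
```python
from h import *
V=np.array([.5885,-.2008])-.010*D
pull(.04,.04);pull(.085,.05)
V=V-.125*D;d=MAT-V;print("V est",V,"d",d)
p=robot.observe()["tool_pos"];robot.line_to([*(np.array(p[:2])+d),p[2]],vel=.04);w,F=av();print(F.round(2),w,robot.observe()["time"],robot.observe()["tool_pos"])
r=robot;a=r.grab_frame("top");b=r.grab_frame("side");cv2.imwrite("pics/t5r.png",a);cv2.imwrite("pics/s5r.png",b)
cv2.imwrite("pics/t5.png",np.hstack([cv2.resize(a[175:255,220:320],None,fx=4,fy=4,interpolation=cv2.INTER_CUBIC),cv2.resize(b[160:240,220:320],None,fx=4,fy=4,interpolation=cv2.INTER_CUBIC)]))
```

```text
pull 0.04 F along D -2.68 [ 0.07  2.7  -1.19] w 45.01 22.5
pull 0.085 F along D -0.17 [-0.02  0.18 -1.94] w 44.96 24.6
V est [ 0.6093859  -0.06742542] d [-0.0577859   0.02972542]
[ 0.09  0.12 -2.24] 0.04491230314436387 26.5917 [0.58928125 0.18546648 0.09221836]
```

View pics/t5.png

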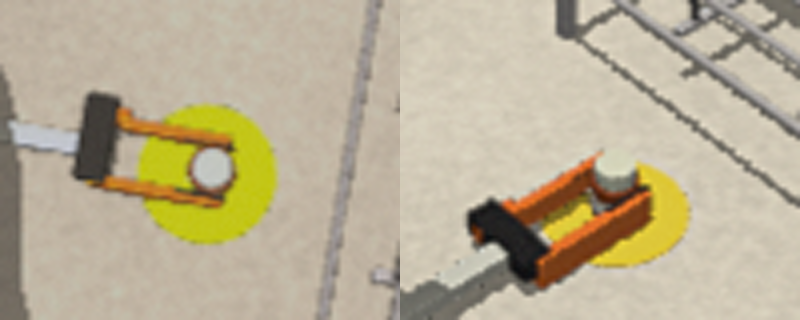

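The vial is upright within about 4 mm of the mat centre. I'll release it gradually, back the reacher off 80 mm and look.

Run:
```python
from h import *
r=robot
p=np.array(r.observe()["tool_pos"]);print(r.line_to([p[0],p[1],p[2]-.001],vel=.01,guard=3))
for c in(.0455,.047,.050,.054,.058): r.set_gripper(c)
w,F=av();print(w,F.round(2))
pull(.012,.03);pull(.068,.06)
a=r.grab_frame("top");b=r.grab_frame("side");cv2.imwrite("pics/t6r.png",a);cv2.imwrite("pics/s6r.png",b)
cv2.imwrite("pics/t6.png",np.hstack([cv2.resize(a[175:255,200:300],None,fx=4,fy=4,interpolation=cv2.INTER_CUBIC),cv2.resize(b[160:240,220:320],None,fx=4,fy=4,interpolation=cv2.INTER_CUBIC)]))
```

```text
False
0.05799966302895562 [ 0.21 -0.   -2.1 ]
pull 0.012 F along D -0.03 [ 0.1   0.01 -2.1 ] w 57.97 29.0
pull 0.068 F along D 0.05 [ 0.   -0.05 -2.15] w 57.99 30.6
```

View pics/t6.png

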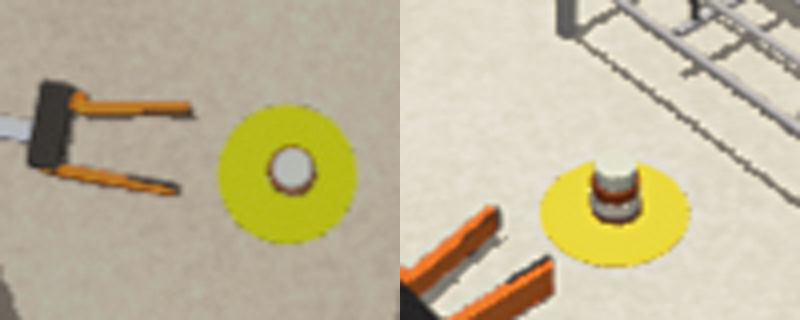

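The vial stands upright and free near the mat's centre with the jaws well clear. The tool still carries the reacher's weight (Fz −2.1 N), so I'll lower it until it rests, then open and retreat.

Run:
```python
from h import *
r=robot
for i in range(10):
    p=np.array(r.observe()["tool_pos"]);r.line_to([p[0],p[1],p[2]-.0005],vel=.02);w,F=av(8);print(round(p[2]-.0005,4),F.round(2))
    if F[2]>-.8: break
r.set_gripper(.062);r.set_gripper(.085)
p=np.array(r.observe()["tool_pos"]);r.line_to([p[0],p[1],.25],vel=.1);r.pause(1);w,F=av();print(F.round(2),w,r.observe()["time"])
a=r.grab_frame("top");b=r.grab_frame("side");cv2.imwrite("pics/t7r.png",a);cv2.imwrite("pics/s7r.png",b)
cv2.imwrite("pics/t7.png",np.hstack([a[90:320,130:410],b[90:320,150:410]]))
```

```text
0.0908 [ 0.16  0.28 -1.99]
0.0902 [ 0.02  0.07 -2.02]
0.0897 [ 0.14  0.03 -1.79]
0.0892 [-0.95  0.01  1.65]
[-0.08 -0.08 -0.01] 0.08497351700690169 35.725
```

View pics/t7.png

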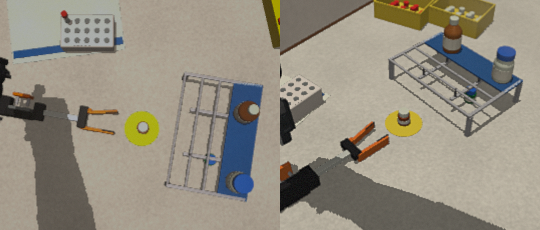

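Vial upright on the mat, reacher on the bench clear of it, bottles, green vial and rack in place, and the tool force is zero. Handing in.

```bash
python3 -c "
from plant import robot
robot.job_done();print(robot.observe()['time'])"
```

```text
the job is handed in; nothing more can be done
the job is handed in; nothing more can be done
```

The job is handed in. I slid the reacher under the shelf, closed its jaws gently on the amber vial, drew the vial out and set it on the yellow mat. Then I released it, backed the reacher 80 mm away and laid it on the bench.

**Last checks:**
- **Vial:** the pictures show it upright and intact, about 4 mm from the mat's centre.
- **Reacher:** it lies clear of the vial, and the gripper is open and raised with zero force on the tool.
- **Other objects:** the green vial, bottles, foam rack and shelf look unmoved. The insertion stop, set at 6 N, did not trigger.
- **Time:** about 36 s of the 72 s allowed.

**Not confirmed:** I could not measure the jaw force directly. I judged it from how far the fingers lagged their command, about 0.2 mm more once the vial was met, and from the vial following the jaws without slipping. The force readings during the pull were noisy, between about −2.7 and +1.9 N. They neither confirm nor rule out the 4 to 9 N target.

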